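# Fish a dropped microscope ring out from under the low shelf

### The job

A brass locking ring off the microscope's condenser was dropped and has slid under the low shelf of the bench rack. Take the hooked flat probe by its handle, reach in under the low shelf, catch the ring in the probe's hook and drag it out to the open bench in front; then leave the probe lying flat on the bench, clear of the low shelf, and pick the ring up and set it down (do not drop it) in the blue parts tray. Do not knock the rack, and leave the things standing on it and beside it as they are.

Things in the scene. Friction and masses are not known exactly. Their poses are not given: they have to be found in the camera images.
- rack: Bench rack, fixed, its open front facing right. Origin: on the bench, below the middle of the low board's front edge; x points into the rack, z up, y along the shelf (nearly towards the robot). Low board (the low shelf): white, x 0 to 120, y -180 to 180 mm, underside 40 and top 52 mm above the bench. The space under it is open all round; bracket arms at y = -150 and 150 leave 30 mm.
- rack_rail (a point): Lower front edge, mid-length, of the rack's upper board: clear glass in an aluminium front rail. It overhangs: rack x -104 to 120, y -183 to 183 mm; rail underside 221 mm, bracket arms (y = -150, 150) 207 mm above the bench. A hand pointing straight down has no room under it: tilt it about 40 degrees, fingers pointing down and into the rack, wrist leaning out of it.
- rack_upright (a point): On the front face of one of the rack's two uprights, at the low board's top: rack x = 121, y = -150, z = 52 mm. They (x 121 to 143, 30 wide, 320 high; the other at y = 150) stand behind the boards on foot plates, 6 mm high, x 100 to 200, 50 wide.
- probe: Hooked flat probe, loose, 90 g, lying flat on the open bench on the right, toe towards the rack. Origin: on its underside, below the middle of the handle; x along it to the toe, z up. Steel strip 4 mm thick, 16 wide (y -8 to 8), from x = -40 to 143. The toe sticks out to the +y side; it and the strip's edge at y = 8 form the hook.
- probe_toe (a point): Middle of the toe's inner (handle-side) face, at probe x = 135, y = 23, z = 4 mm. The toe spans y -8 to 38 and x 135 to 143 mm; its turned-up lip makes it 10 mm high.
- probe_handle (a point): Middle of the probe's blue handle bar, at probe x = 0, y = 0, z = 31 mm: 76 long (x -38 to 38), 14 wide (y), 18 high (z 22 to 40), on two posts; to be pinched across its width.
- ring: Brass ring, loose, about 42 g, 28 mm outside diameter, 16 mm hole, 12 mm high, lying flat on the bench. Origin: centre of its underside. It starts under the low board, 35 to 60 mm behind its front edge and up to 70 mm to either side of its middle.
- tray: Blue open parts tray, loose, 350 g, outside 130 (x) by 100 (y) by 24 mm high, walls and floor 4 mm. Origin: centre of its underside. It stands on the bench on the right, nearer the robot than the probe.
- amber_bottle: Amber bottle, loose, 52 mm diameter, 105 high, standing on the low board. Origin: centre of its underside. A bystander.
- stain_jar: Glass jar with blue lid, loose, 56 mm diameter, 70 high, standing on the low board. Origin: centre of its underside. A bystander.
- slide_tray: Cream tray of pink and red microscope slides, loose, 64 by 110 by 36 mm, on the bench beyond the probe. Origin: centre of its underside. A bystander.

How it is judged:
By the outcome, as a careful person would: the job done as asked, in the order asked, and still so for the second after the job is handed in, with the robot touching nothing.
It also fails if it takes over 58 s, if anything falls off the work surface, if the arm or the gripper's body presses on something with over 40 N, if the wrist force passes 120 N, or if a joint passes its speed limit or range.

### The arm

A 6-joint arm with a two-finger parallel gripper is mounted at the origin on the work surface. World frame = base frame: x ahead of the robot, y to its left, z up, the work surface at z = 0. Lengths are in m, angles in rad, forces in N, time in s.
With the tool pointing down it reaches from about 0.425 to 0.95 m from the base axis. Payload 3.5 kg.
Tool frame: the origin (TCP) lies on the centre line of the jaws, within the pads' length; the fingertips stand env.finger_overhang ahead of it and the grasp point (between the pads) is the TCP (env.finger_overhang is the distance from the TCP to the fingertips, in m); z points along the fingers, y is the line along which they close (so a half turn about z gives the same grasp; the last joint's range is limited). The gripper opens to 85 mm and grips with 20 to 120 N. Pads are 22 mm wide; open, the fingers measure 114 mm over their backs; the gripper's body (76 mm by 85 mm) begins 54 mm behind the grasp point. The pads swing forward as they close: fully open they stand 13 mm farther back than shut.
Start: joints at [0.995, 0.286, 1.577, -0, 1.279, -0.15], TCP at [0.279, 0.615, 0.25] pointing down, gripper open.
Joint ranges: [-2.77, 2.77], [-0.9, 2.22], [0.21, 2.48], [-1.53, 4.67], [0.24, 2.81], [-2.84, 2.84]. Speed limits (rad/s): [2.79, 2.79, 3.14, 3.14, 3.14, 3.14].

### API

Orientations are given as a unit quaternion [w, x, y, z].
In Python, from cell import env gives the robot as it stands.
- The arm moves only by the shell command python3 steer.py [FORCE], which reads ROWS from standard input. ROWS is a JSON object with one list for each field, all of the same length, 1 to 12, a row being the entries at one place: x, y, z (the shift in units of 20 mm), ax, ay, az (a rotation vector in units of 0.25 rad), finger_gap (the finger opening in m); each row is the pose to reach, as a shift and turn from the pose commanded when the command began, along the tool's axes at that moment; what a row does not reach only later rows make up. A row lasts 1/12 s, in which the tool goes at most 0.0417 m and 0.125 rad, less where a joint would pass 70% of its speed; a pose out of reach is approached as far as the arm can. The fingers move at their own pace and stop on an object; FORCE is the grip in N (left out, the last holds). Time passes only in rows, so rows that do not move let the fingers close. It prints the time, the measured TCP pose, the force, the opening and the grip force at its end. Input that does not fit is refused with a message, and nothing moves.
- env.read_state(): the state, without advancing time (a new reading comes with each control period).
- env.read_camera(name): name is "side" or "top" or "wrist"; returns the picture (420x560x3 uint8, blue, green, red); there is no depth.
- env.camera_params(name): a dict with "mtx" (3x3 intrinsics, pixels), "cam_to_world" (4x4, takes a point from camera to world coordinates). Camera axes: x right, y down, z forward; pixel columns grow to the right and rows downward; lengths in m; the calibration is good to about 2 mm. A picture is of the moment at which its call begins: read the wrist's pose just before it. camera_params takes no time and is no camera call; for the wrist camera it gives the pose at the moment of the call.
- env.job_done(): hands the job in; it is judged then, once.
The state is a dict: "clock": time; "q": joint angles; "qvel": joint speeds; "tau": joint torques, N m; "eef_pos": TCP position; "tool_rot": TCP orientation; "wrist_force": force on the tool from outside, world axes, zero at the start; "wrist_torque": the same for the moment, N m; "opening": finger opening in m; "gripper_force": force on a finger pad.
Only numpy, scipy, OpenCV 4.12 (cv2) and the standard library are available. Lean on these libraries where they do the work, as an engineer would, in place of code of your own. Each camera call takes 0.05 s, during which the arm holds its last target. There are 200 camera calls.

## Working session

There is one attempt and no reset: what is moved stays moved. The work goes in short steps, Python scripts to look and compute and a shell command to move; the robot and the scene stay as the last step left them, time stands still between calls to the robot, and variables do not carry over. Pictures are saved under pics/ and viewed, at most 13 in all, crops included, and the job is handed in when it is done.

```bash
ls; mkdir -p pics; python3 - <<'E'
from cell import env
import cv2,numpy as np
for n in("side","top","wrist"):
    p=env.camera_params(n); cv2.imwrite(f"pics/{n}0.png",env.read_camera(n))
    print(n,np.round(p["mtx"],1).tolist(),np.round(p["cam_to_world"],3).tolist())
s=env.read_state();print(s,env.finger_overhang)
E
```

```text
cell.py
pics
steer.py
side [[508.6, 0.0, 292.6], [0.0, 508.6, 216.2], [0.0, 0.0, 1.0]] [[-0.998, -0.046, 0.045, 0.561], [-0.065, 0.674, -0.736, 0.674], [0.003, -0.738, -0.675, 0.797], [0.0, 0.0, 0.0, 1.0]]
top [[389.1, 0.0, 284.5], [0.0, 389.1, 204.3], [0.0, 0.0, 1.0]] [[0.023, -0.997, 0.078, 0.535], [-0.999, -0.021, 0.03, -0.054], [-0.028, -0.079, -0.997, 0.891], [0.0, 0.0, 0.0, 1.0]]
wrist [[330.9, 0.0, 276.7], [0.0, 330.9, 217.6], [0.0, 0.0, 1.0]] [[0.414, 0.87, 0.268, 0.21], [0.91, -0.395, -0.124, 0.646], [-0.002, 0.296, -0.955, 0.373], [0.0, 0.0, 0.0, 1.0]]
{'clock': 0.15, 'q': array([ 9.95012207e-01,  2.86983448e-01,  1.57782123e+00,  5.00641584e-06,
        1.27859645e+00, -1.49999015e-01]), 'qvel': array([ 0.00080163, -0.00205269, -0.00383621, -0.00032614,  0.00151541,
        0.0002154 ]), 'tau': array([-1.34519601e-04, -4.06603396e+01, -2.93140697e+01, -1.84844894e-04,
        3.95851879e-03, -3.10692645e-07]), 'eef_pos': array([0.27851349, 0.61434923, 0.24926127]), 'tool_rot': array([-3.23225578e-04,  2.11288650e-01,  9.77423290e-01, -8.44497451e-04]), 'wrist_force': array([-0.38585214,  0.59717007,  0.03354942]), 'wrist_torque': array([ 0.01270899, -0.03071962,  0.04879767]), 'gripper_force': 0.0, 'opening': 0.08521492861108139} 0.019
```
View pics/side0.png

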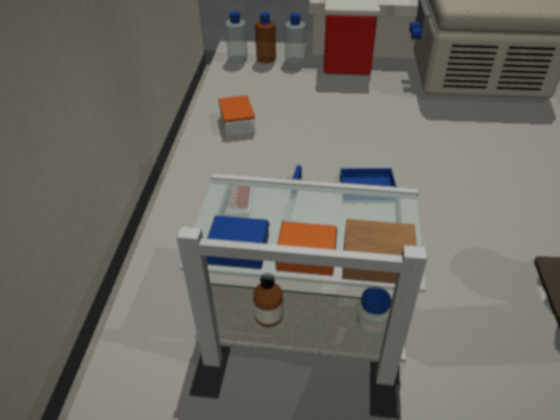

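View pics/top0.png

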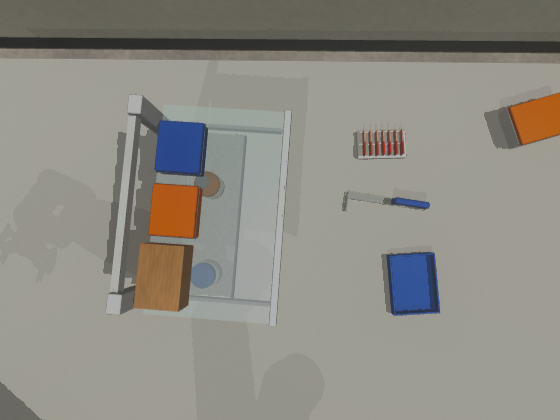

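Top view: rack with its front (rail) at columns 274–290, probe handle at about (412,203) with the toe at (346,200), tray at about (412,283), slides at (382,144), bottle at (208,184), jar at (203,275). The side view, from behind the rack, agrees. The ring can't be seen in either.

```bash
cat > h.py <<'E'
import cv2,numpy as np
from scipy.spatial.transform import Rotation as R
def ray(p,uv):
    uv=np.atleast_2d(np.float64(uv)); T=p["cam_to_world"]
    d=np.c_[uv,np.ones(len(uv))]@np.linalg.inv(p["mtx"]).T@T[:3,:3].T
    return T[:3,3],d
def plane(p,uv,z):
    o,d=ray(p,uv); return o+d*((z-o[2])/d[:,2])[:,None]
def tri(p1,u1,p2,u2):  # midpoint of two rays and gap
    o1,d1=ray(p1,u1);o2,d2=ray(p2,u2);d1=d1[0];d2=d2[0]
    s=np.linalg.lstsq(np.c_[d1,-d2],o2-o1,rcond=None)[0]
    a=o1+s[0]*d1;b=o2+s[1]*d2; return (a+b)/2,np.linalg.norm(a-b)
def proj(p,X):
    T=np.linalg.inv(p["cam_to_world"]); c=np.atleast_2d(X)@T[:3,:3].T+T[:3,3]
    c=c@p["mtx"].T; return c[:,:2]/c[:,2:]
def Rq(q): return R.from_quat([q[1],q[2],q[3],q[0]])
def blobs(m,amin=40):
    n,l,s,c=cv2.connectedComponentsWithStats(m.astype(np.uint8)); return [(s[i,:5].tolist(),c[i],l==i) for i in range(1,n) if s[i,4]>=amin]
def blue(im):
    h=cv2.cvtColor(im,cv2.COLOR_BGR2HSV); return (h[...,0]>105)&(h[...,0]<130)&(h[...,1]>150)&(h[...,2]>50)
E
python3 - <<'E'
from cell import env
from h import *
np.set_printoptions(precision=4,suppress=True)
p=env.camera_params("top"); im=cv2.imread("pics/top0.png")
print("rail ends",plane(p,[[290,112],[274,323]],.23))
print("board front",plane(p,[[246,135],[235,298]],.052))
for s,c,m in blobs(blue(im)):
    r=cv2.minAreaRect(np.argwhere(m)[:,::-1].astype(np.float32)); print(s,c,r[2],plane(p,cv2.boxPoints(r),.031 if s[4]<600 else .024).tolist(), plane(p,[r[0]],.031 if s[4]<600 else .024))
print("toe corner px",plane(p,[[348,193],[346,210]],.007))
print("uprights",plane(p,[[135,104],[115,301]],.32))
print("slide",plane(p,[[358,129],[405,158]],.03))
cv2.imwrite("pics/topc.png",cv2.resize(im[90:330,220:450],None,fx=2.5,fy=2.5,interpolation=cv2.INTER_CUBIC))
E
```

```text
rail ends [[ 0.748  -0.0397  0.23  ]
 [ 0.3884 -0.0209  0.23  ]]
board front [[0.7522 0.0597 0.052 ]
 [0.3986 0.0723 0.052 ]]
[155, 121, 48, 52, 2204] [178.8158 146.5526] 4.236394882202148 [[0.6758339225453731, 0.26946586596203037, 0.02400000000000002], [0.7916674900122791, 0.2666189563244729, 0.02400000000000002], [0.785460434158262, 0.16324477019475858, 0.02400000000000002], [0.6701441230707833, 0.1671102662626137, 0.02400000000000002]] [[0.7305 0.2165 0.024 ]]
[397, 199, 32, 8, 106] [412.7453 202.5189] 8.130102157592773 [[0.6129909113568309, -0.2745628298184437, 0.031000000000000028], [0.62075164436495, -0.2756513682602893, 0.031000000000000028], [0.612260841823501, -0.34397061003782275, 0.031000000000000028], [0.6045300698344996, -0.34284002633181576, 0.031000000000000028]] [[ 0.6126 -0.3093  0.031 ]]
[389, 253, 45, 62, 2024] [409.6013 282.0331] 85.60128784179688 [[0.4947631514126102, -0.2598542868485474, 0.02400000000000002], [0.5044611199229675, -0.35548257789514265, 0.02400000000000002], [0.37863242649490186, -0.3642972500621728, 0.02400000000000002], [0.3687458088966581, -0.26982115131952844, 0.02400000000000002]] [[ 0.4363 -0.3124  0.024 ]]
[434, 255, 6, 56, 62] [436.1774 283.0806] 84.80557250976562 [[0.4987377351020002, -0.3533307559215486, 0.031000000000000028], [0.49900678846922214, -0.3556579392586477, 0.031000000000000028], [0.3819110195115748, -0.36547414593166117, 0.031000000000000028], [0.38163837917688237, -0.36317342195679714, 0.031000000000000028]] [[ 0.44   -0.3594  0.031 ]]
toe corner px [[ 0.6333 -0.1711  0.007 ]
 [ 0.5945 -0.167   0.007 ]]
uprights [[0.7282 0.1942 0.32  ]
 [0.4331 0.208  0.32  ]]
slide [[ 0.7755 -0.1889  0.03  ]
 [ 0.7115 -0.2933  0.03  ]]
```

View pics/topc.png

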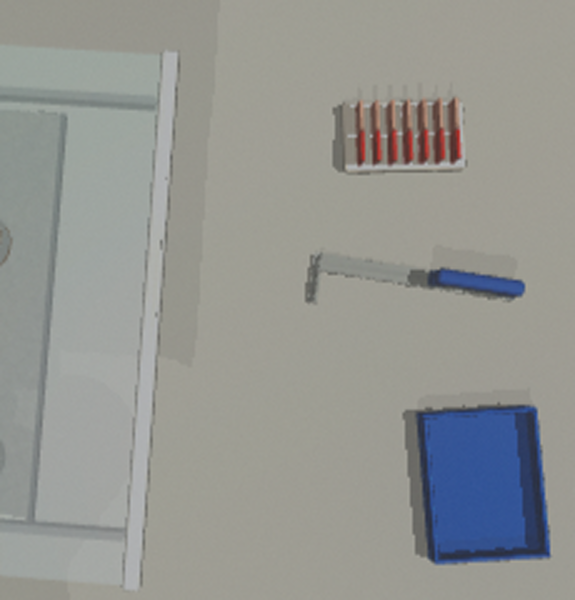

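Careful with the scale: shifts go in units of 20 mm and turns go in units of 0.25 rad. That gives: -0.459 m is -22.95, -0.358 m is -17.9, 0.1 rad is 0.4.

```bash
echo '{"x":[0, 0, 0, -2.5, -22.95, -22.95, -22.95, -22.95, -22.95, -22.95, -22.95, -22.95], "y":[0, 0, 0, -2, -17.9, -17.9, -17.9, -17.9, -17.9, -17.9, -17.9, -17.9], "z":[-8.5, -8.5, -8.5, -8.5, -8.5, -8.5, -8.5, -8.5, -8.5, -8.5, -8.5, -8.5], "ax":[0, 0, 0, 0, 0, 0, 0, 0, 0, 0, 0, 0], "ay":[0, 0, 0, 0, 0, 0, 0, 0, 0, 0, 0, 0], "az":[0, 0, 0, 0.4, 5.08, 5.08, 5.08, 5.08, 5.08, 5.08, 5.08, 5.08], "finger_gap":[0.085, 0.085, 0.085, 0.085, 0.085, 0.085, 0.085, 0.085, 0.085, 0.085, 0.085, 0.085]}' | python3 steer.py; python3 -c "
from cell import env
s=env.read_state();print(s['q'],s['eef_pos'],s['tool_rot'],s['clock'])"
```

```text
clock: 1.15
eef_pos: [0.4493, 0.2875, 0.4119]
tool_rot: [-0.0, 0.693, 0.721, -0.0]
wrist_force: [0.9, 0.2, 0.5]
opening: 0.0851
gripper_force: 0.0
[ 3.78929117e-01 -1.08020745e-01  1.71014896e+00  2.45361341e-05
  1.53962704e+00  3.39795055e-01] [0.44929247 0.28750579 0.41189349] [-4.47655395e-05  6.93136597e-01  7.20806250e-01 -6.89677437e-05] 1.15
```

```bash
echo '{"x":[-29.7, -29.7, -29.7, -29.7, -29.7, -29.7, -29.7, -29.7, -29.7, -29.7, -29.7, -29.7], "y":[4.35, 4.35, 4.35, 4.35, 4.35, 4.35, 4.35, 4.35, 4.35, 4.35, 4.35, 4.35], "z":[0, 0, 0, 0, 0, 0, 0, 0, 0, 0, 0, 0], "ax":[0, 0, 0, 0, 0, 0, 0, 0, 0, 1.2, 0, 0], "ay":[0, 0, 0, 0, 0, 0, 0, 0, 0, 0, 1.2, 1.2], "az":[0.336, 0.336, 0.336, 0.336, 0.336, 0.336, 0.336, 0.336, 0.336, 0, 0.336, 0.336], "finger_gap":[0.085, 0.085, 0.085, 0.085, 0.085, 0.085, 0.085, 0.085, 0.085, 0.085, 0.085, 0.085]}' | python3 steer.py; python3 -c "
from cell import env
s=env.read_state();print(s['q'],s['eef_pos'],s['tool_rot'],s['clock'])"
```

```text
clock: 2.15
eef_pos: [0.5447, -0.2023, 0.4118]
tool_rot: [-0.094, 0.712, 0.692, 0.072]
wrist_force: [0.5, 0.5, 0.0]
opening: 0.0852
gripper_force: 0.0
[-0.60203895  0.06350145  1.55312906  0.17943837  1.68085605 -0.56698971] [ 0.54468815 -0.20227977  0.41176213] [-0.09386421  0.71232217  0.69178226  0.07227688] 2.15
```

```bash
cat >> h.py <<'E'
def go(env,pos,tilt,yaw=87.4):
    """print shift and turn from here to tool at pos, camera side heading yaw deg, fingers tilted towards it"""
    s=env.read_state(); A=Rq(s["tool_rot"])
    a=np.radians(yaw); x=np.array([np.cos(a),np.sin(a),0]); z=np.array([0,0,-1.])
    B=R.from_matrix(np.c_[x,np.cross(z,x),z])*R.from_euler("y",tilt,degrees=True)
    print("shift",np.round(A.inv().apply(np.array(pos)-s["eef_pos"]),4),"turn",np.round((A.inv()*B).as_rotvec(),3),"q",np.round(s["q"],2),"t",s["clock"],"pos",np.round(s["eef_pos"],4),"F",np.round(s["wrist_force"],1))
E
python3 -c "
from cell import env
from h import *
go(env,[.54,-.14,.10],60)
go(env,[.54,-.20,.25],60)"
```

```text
shift [-0.0122  0.0043  0.3177] turn [-0.04   0.812 -0.004] q [-0.6   0.06  1.55  0.18  1.68 -0.57] t 2.15 pos [ 0.5447 -0.2023  0.4118] F [0.5 0.5 0. ]
shift [-0.0356  0.0007  0.1579] turn [-0.04   0.812 -0.004] q [-0.6   0.06  1.55  0.18  1.68 -0.57] t 2.15 pos [ 0.5447 -0.2023  0.4118] F [0.5 0.5 0. ]
```

To row units: 0.317 m is 15.85, 0.24 m is 12, 0.81 rad is 3.24.

```bash
echo '{"x":[-1.8, -1.8, -1.8, -1.8, -1.8, -1.8, -1.8, -1.2, -0.6, -0.6, -0.6, -0.6], "y":[0, 0, 0, 0, 0, 0, 0, 0.1, 0.2, 0.2, 0.2, 0.2], "z":[7.9, 7.9, 7.9, 7.9, 7.9, 7.9, 7.9, 12, 15.85, 15.85, 15.85, 15.85], "ax":[-0.16, -0.16, -0.16, -0.16, -0.16, -0.16, -0.16, -0.16, -0.16, -0.16, -0.16, -0.16], "ay":[3.24, 3.24, 3.24, 3.24, 3.24, 3.24, 3.24, 3.24, 3.24, 3.24, 3.24, 3.24], "az":[0, 0, 0, 0, 0, 0, 0, 0, 0, 0, 0, 0], "finger_gap":[0.085, 0.085, 0.085, 0.085, 0.085, 0.085, 0.085, 0.085, 0.085, 0.085, 0.085, 0.085]}' | python3 steer.py; python3 - <<'E'
from cell import env
from h import *
go(env,[.54,-.14,.10],60)
p=env.camera_params("wrist"); np.savez("w1.npz",**p); im=env.read_camera("wrist"); cv2.imwrite("pics/w1.png",im)
print(p["cam_to_world"].round(3))
E
```

```text
clock: 3.15
eef_pos: [0.5337, -0.136, 0.0937]
tool_rot: [-0.351, 0.63, 0.594, 0.357]
wrist_force: [-1.2, 1.3, -1.1]
opening: 0.0852
gripper_force: 0.0
shift [ 0.0037  0.0063 -0.0064] turn [-0.007 -0.    -0.017] q [-0.73  0.52  1.82  0.73  1.62 -0.97] t 3.15 pos [ 0.5337 -0.136   0.0937] F [-1.2  1.3 -1.1]
[[ 0.999 -0.048  0.02   0.533]
 [-0.049 -0.733  0.679 -0.205]
 [-0.018 -0.679 -0.734  0.221]
 [ 0.     0.     0.     1.   ]]
```

View pics/w1.png

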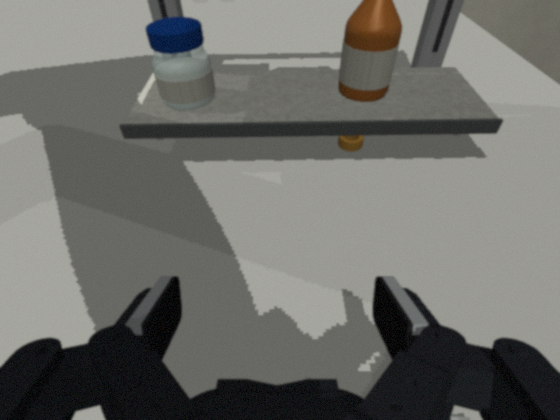

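Wrist view: the ring shows under the board front edge at about (350,142), partly hidden; the board's front edge runs from (122,130) to (499,126). I'll go a little lower for a full view and a second ray.

To row units: -0.035 m is -1.75, -0.02 m is -1.

```bash
echo '{"x":[-1.75, -1.75, -1.75, -1.75], "y":[-1, -1, -1, -1], "z":[0.45, 0.45, 0.45, 0.45], "ax":[0, 0, 0, 0], "ay":[0, 0, 0, 0], "az":[0, 0, 0, 0], "finger_gap":[0.085, 0.085, 0.085, 0.085]}' | python3 steer.py; python3 - <<'E'
from cell import env
from h import *
go(env,[.52,-.15,.065],60)
p=env.camera_params("wrist"); np.savez("w2.npz",**p); im=env.read_camera("wrist"); cv2.imwrite("pics/w2.png",im)
h=cv2.cvtColor(im,cv2.COLOR_BGR2HSV)
m=(h[...,0]>8)&(h[...,0]<28)&(h[...,1]>120)&(h[...,2]>60)
for s,c,_ in blobs(m): print(s,c.round(1))
cv2.imwrite("pics/w2c.png",cv2.resize(im[40:200,80:520],None,fx=1.8,fy=1.8,interpolation=cv2.INTER_CUBIC))
E
```

```text
clock: 3.53
eef_pos: [0.5189, -0.1514, 0.0686]
tool_rot: [-0.342, 0.63, 0.598, 0.359]
wrist_force: [0.1, -0.6, -0.3]
opening: 0.0849
gripper_force: 0.0
shift [-0.0024  0.001   0.0031] turn [ 0.005  0.009 -0.005] q [-0.77  0.55  1.84  0.71  1.59 -1.03] t 3.5333 pos [ 0.5189 -0.1514  0.0686] F [ 0.1 -0.6 -0.3]
[361, 0, 56, 13, 593] [389.4   5.1]
[353, 49, 50, 19, 513] [376.   59.8]
[350, 101, 26, 21, 421] [362.4 110.7]
```

View pics/w2c.png

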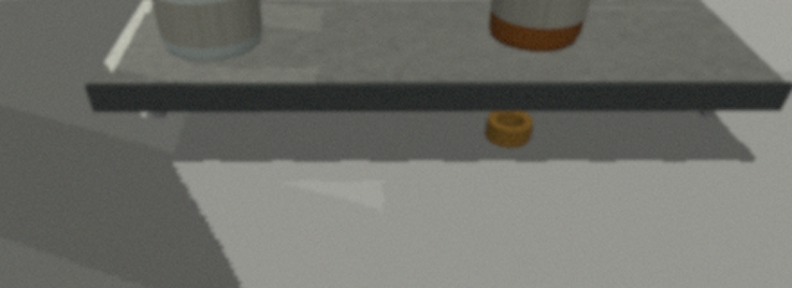

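The ring is now fully visible, blob at (363,111). The board's lower front corners are at about (133,101) and (514,100.5) in the full picture.

```bash
python3 - <<'E'
from cell import env
from h import *
np.set_printoptions(precision=4,suppress=True)
p=dict(np.load("w2.npz")); p1=dict(np.load("w1.npz")); t=env.camera_params("top")
bot=plane(p,[[133,101],[514,100.5]],.040); top=plane(p,[[127.8,86.7],[518.9,86]],.052)
print("edge",bot,top,np.linalg.norm(top[0]-top[1]))
print("w1 edge", plane(p1,[[122,125],[499,120]],.052))
for a,b,c in(([127.8,86.7],[122,125],[235,298]),([518.9,86],[499,120],[246.4,135])):
    print("tri w2-top",*tri(p,[a],t,[c]))
f=plane(p,[[362.5,122]],0)[0]; l,r=plane(p,[[349.5,111],[376.5,111]],.006)
print("ring front",f,"l r",l,r,np.linalg.norm(l-r))
d=f-p["cam_to_world"][:3,3]; d[2]=0; d/=np.linalg.norm(d); c=f+.014*d; print("ring c",c)
m=(top[0]+top[1])/2; m2=(bot[0]+bot[1])/2
for o,e in((m,top[1]-top[0]),(m2,bot[1]-bot[0])):
    y=-e/np.linalg.norm(e); x=np.cross(y,[0,0,1]); print("rack yaw",np.degrees(np.arctan2(x[1],x[0])),"ring in rack",(c-o)@x,(c-o)@y,"rail",[.568,-.03]-o[:2])
E
```

```text
edge [[0.396  0.0781 0.04  ]
 [0.7532 0.0593 0.04  ]] [[0.3942 0.0821 0.052 ]
 [0.7536 0.0635 0.052 ]] 0.35991258385853203
w1 edge [[0.3963 0.0813 0.052 ]
 [0.751  0.0621 0.052 ]]
tri w2-top [0.399  0.0714 0.0572] 0.0008936008707007097
tri w2-top [0.751  0.059  0.0541] 0.001690926514558191
ring front [0.6253 0.0943 0.    ] l r [0.6127 0.1074 0.006 ] [0.6423 0.1058 0.006 ] 0.02960599232458518
ring c [0.6299 0.1075 0.    ]
rack yaw 87.03269796062503 ring in rack 0.037568943268189145 -0.05413588330415691 rail [-0.0059 -0.1028]
rack yaw 86.98054773765386 ring in rack 0.04169384256690098 -0.053173517841514466 rail [-0.0066 -0.0987]
```

```bash
python3 -c "
from cell import env
from h import *
go(env,[.55,-.22,.20],50,84)
go(env,[.60,-.41,.13],43,82.9)"
```

```text
shift [ 0.079   0.0343 -0.1245] turn [-0.044 -0.164  0.03 ] q [-0.77  0.55  1.84  0.71  1.59 -1.03] t 3.5833 pos [ 0.5191 -0.1513  0.0687] F [ 0.6 -0.7 -0.9]
shift [-0.0764  0.0941 -0.2501] turn [-0.057 -0.286  0.045] q [-0.77  0.55  1.84  0.71  1.59 -1.03] t 3.5833 pos [ 0.5191 -0.1513  0.0687] F [ 0.6 -0.7 -0.9]
```

To row units: -0.25 m is -12.5, -0.125 m is -6.25, -0.286 rad is -1.144.

```bash
echo '{"x":[3.95, 3.95, 3.95, 3.95, -3.8, -3.8, -3.8, -3.8, -3.8, -3.8, -3.8, -3.8], "y":[1.7, 1.7, 1.7, 1.7, 4.7, 4.7, 4.7, 4.7, 4.7, 4.7, 4.7, 4.7], "z":[-6.25, -6.25, -6.25, -6.25, -12.5, -12.5, -12.5, -12.5, -12.5, -12.5, -12.5, -12.5], "ax":[-0.16, -0.16, -0.16, -0.16, -0.228, -0.228, -0.228, -0.228, -0.228, -0.228, -0.228, -0.228], "ay":[-0.64, -0.64, -0.64, -0.64, -1.144, -1.144, -1.144, -1.144, -1.144, -1.144, -1.144, -1.144], "az":[0.12, 0.12, 0.12, 0.12, 0.18, 0.18, 0.18, 0.18, 0.18, 0.18, 0.18, 0.18], "finger_gap":[0.085, 0.085, 0.085, 0.085, 0.085, 0.085, 0.085, 0.085, 0.085, 0.085, 0.085, 0.085]}' | python3 steer.py; python3 - <<'E'
from cell import env
from h import *
go(env,[.60,-.41,.13],43,82.9)
p=env.camera_params("wrist"); np.savez("w3.npz",**p); im=env.read_camera("wrist"); cv2.imwrite("pics/w3.png",im)
for s,c,m in blobs(blue(im),150):
    print(s,c.round(1)); 
E
```

```text
clock: 4.58
eef_pos: [0.5993, -0.4083, 0.1285]
tool_rot: [-0.244, 0.697, 0.616, 0.274]
wrist_force: [-0.2, 0.7, 1.2]
opening: 0.0845
gripper_force: 0.0
shift [-0.0001  0.0008 -0.0022] turn [-0.003 -0.002 -0.001] q [-0.9   0.74  1.29  0.51  1.68 -0.87] t 4.5833 pos [ 0.5993 -0.4083  0.1285] F [-0.2  0.7  1.2]
[270, 159, 16, 95, 1353] [278.1 206.6]
[0, 174, 156, 145, 17317] [ 74.2 245. ]
```

View pics/w3.png

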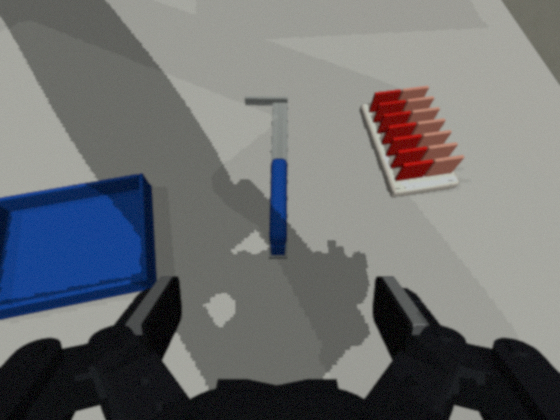

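Handle at (270–286, 159–254), the strip runs up to the toe at (245–288, 100). Compute the handle's ends and height.

```bash
python3 - <<'E'
from cell import env
from h import *
np.set_printoptions(precision=4,suppress=True)
p=dict(np.load("w3.npz")); t=env.camera_params("top")
F,B=[279.5,159.5],[278,251]
print("tri front",*tri(p,[F],t,[[395.5,200.3]])); print("tri back",*tri(p,[B],t,[[429,205.5]])); 
print("tri centroid",*tri(p,[[278.1,206.6]],t,[[412.7,202.5]]))
f=plane(p,[F],.04)[0]; b=plane(p,[B],.04)[0]; print("top plane",f,b,np.linalg.norm(f-b),np.degrees(np.arctan2(*(f-b)[1::-1])),(f+b)/2)
tc=plane(p,[[245,103],[288,103]],.0); print("toe inner base",tc)
w=plane(p,[[270.5,206],[286.5,206]],.04); print("width",np.linalg.norm(w[0]-w[1]))
w=plane(p,[[270,258],[287,258],[273,130],[288,130]],.004); print("strip end",w)
E
```

```text
tri front [ 0.6174 -0.2705  0.0379] 0.002864061797168645
tri back [ 0.6075 -0.3474  0.0243] 0.0006707630960579642
tri centroid [ 0.6126 -0.3104  0.0286] 0.00013807532260462987
top plane [ 0.6186 -0.2719  0.04  ] [ 0.6071 -0.3531  0.04  ] 0.08197693499079717 81.94281577110581 [ 0.6128 -0.3125  0.04  ]
toe inner base [[ 0.5946 -0.1642  0.    ]
 [ 0.6411 -0.1701  0.    ]]
width 0.012586926653011131
strip end [[ 0.6013 -0.3454  0.004 ]
 [ 0.6155 -0.3472  0.004 ]
 [ 0.6201 -0.2088  0.004 ]
 [ 0.6354 -0.2108  0.004 ]]
```

```bash
python3 -c "
from cell import env
from h import *
go(env,[.6119,-.320,.032],43,82.3)"
```

```text
shift [-0.0017  0.0018  0.1318] turn [-0.01  -0.001  0.008] q [-0.9   0.74  1.29  0.51  1.68 -0.87] t 4.6333 pos [ 0.5995 -0.4079  0.1294] F [ 0.4 -0.1  1.3]
```

```bash
echo '{"x":[-0.1, -0.1, -0.1, -0.1, -0.1, -0.1], "y":[0.1, 0.1, 0.1, 0.1, 0.1, 0.1], "z":[2, 3.75, 5.5, 6.6, 6.6, 6.6], "ax":[-0.04, -0.04, -0.04, -0.04, -0.04, -0.04], "ay":[0, 0, 0, 0, 0, 0], "az":[0.032, 0.032, 0.032, 0.032, 0.032, 0.032], "finger_gap":[0.06, 0.06, 0.06, 0.06, 0.06, 0.06]}' | python3 steer.py 40; python3 -c "
from cell import env
from h import *
go(env,[.6119,-.320,.032],43,82.3)"
```

```text
clock: 5.13
eef_pos: [0.6115, -0.3186, 0.0309]
tool_rot: [-0.243, 0.7, 0.612, 0.276]
wrist_force: [0.5, -0.4, 1.0]
opening: 0.0601
gripper_force: 0.0
shift [-0.0002  0.0005 -0.0017] turn [-0.002 -0.002 -0.001] q [-0.81  0.76  1.45  0.56  1.47 -0.89] t 5.1333 pos [ 0.6115 -0.3186  0.0309] F [ 0.5 -0.4  1. ]
```

```bash
echo '{"x":[0, 0, 0, 0, 0, 0, 0, 0], "y":[0, 0, 0, 0, 0, 0, 0, 0], "z":[0, 0, 0, 0, 0, 0, 0, 0], "ax":[0, 0, 0, 0, 0, 0, 0, 0], "ay":[0, 0, 0, 0, 0, 0, 0, 0], "az":[0, 0, 0, 0, 0, 0, 0, 0], "finger_gap":[0, 0, 0, 0, 0, 0, 0, 0]}' | python3 steer.py 60; python3 - <<'E'
from cell import env
from h import *
p=env.camera_params("wrist"); np.savez("w4.npz",**p); im=env.read_camera("wrist"); cv2.imwrite("pics/w4.png",im)
s=env.read_state(); print(np.round(s["eef_pos"],4),s["opening"],s["gripper_force"])
E
```

```text
clock: 5.8
eef_pos: [0.6117, -0.322, 0.031]
tool_rot: [-0.241, 0.701, 0.611, 0.276]
wrist_force: [-1.0, -3.4, 5.2]
opening: 0.013
gripper_force: 59.0
[ 0.6117 -0.322   0.031 ] 0.013349375140509864 59.03267741203308
```

View pics/w4.png

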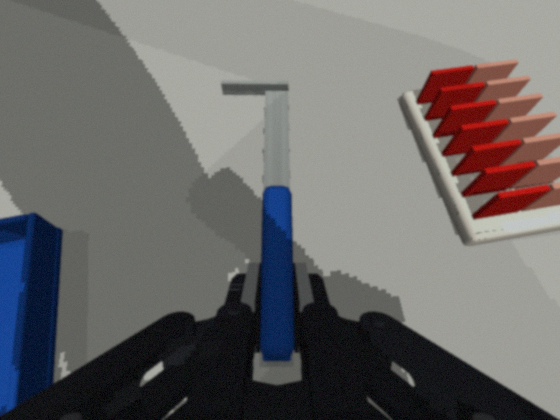

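Held: opening 13 mm, 59 N, the probe runs straight from the hand (strip at columns 264–290, toe corner points (223,94) and (288,92)). Now locate the toe relative to the tool.

```bash
python3 - <<'E'
from cell import env
from h import *
np.set_printoptions(precision=4,suppress=True)
p=dict(np.load("w4.npz")); s=env.read_state()
c=plane(p,[[222.5,95],[263,94.5]],.002); print("toe inner tip/root",c)
st=plane(p,[[264.5,110],[289,110],[264,165],[290,165]],.004); print("strip",st); m=(st[0]+st[1])/2-(st[2]+st[3])/2
print("yaw",np.degrees(np.arctan2(m[1],m[0])))
d=m[:2]/np.linalg.norm(m[:2]); o=s["eef_pos"][:2]
n=np.array([-d[1],d[0]])
print("toe inner along/side from TCP",[( (q[:2]-o)@d, (q[:2]-o)@n) for q in c],"strip side",[(q[:2]-o)@n for q in st])
z=Rq(s["tool_rot"]).as_matrix(); print("tool x yaw",np.degrees(np.arctan2(z[1,0],z[0,0])))
E
```

```text
toe inner tip/root [[ 0.5948 -0.1689  0.002 ]
 [ 0.6229 -0.1723  0.002 ]]
strip [[ 0.6221 -0.1886  0.004 ]
 [ 0.6384 -0.1908  0.004 ]
 [ 0.6164 -0.2327  0.004 ]
 [ 0.6322 -0.2349  0.004 ]]
yaw 82.32576829320939
toe inner along/side from TCP [(np.float64(0.14949621670511512), np.float64(0.037184958386429906)), (np.float64(0.14986993422492334), np.float64(0.008897054449022777))] strip side [np.float64(0.007575912078467372), np.float64(-0.008899318982300185), np.float64(0.007318365526422336), np.float64(-0.008641772430255037)]
tool x yaw 82.15848366540281
```

Grip is true: toe inner face 150 mm ahead of the TCP, yaw 82.3°. The toe is 10 mm high and the board leaves 40, so I'll lift about 16 mm, carry the toe over the 12 mm ring with the strip beside it, then lower it behind the ring.

To row units: 0.106 m is 5.3, 0.077 m is 3.85.

```bash
echo '{"x":[0.55, 0.55, 1.8, 3, 4.2, 5.3, 5.3, 5.3], "y":[0, 0, -0.4, -0.7, -0.7, -0.7, -0.7, -0.7], "z":[-0.6, -0.6, 0.6, 1.8, 2.85, 3.85, 3.85, 3.85], "ax":[0, 0, 0, 0, 0, 0, 0, 0], "ay":[0, 0, 0, 0, 0, 0, 0, 0], "az":[0, 0, 0, 0, 0, 0, 0, 0], "finger_gap":[0, 0, 0, 0, 0, 0, 0, 0]}' | python3 steer.py 60; python3 - <<'E'
from cell import env
from h import *
go(env,[.6376,-.0227,.047],43,82.3)
p=env.camera_params("wrist"); im=env.read_camera("wrist"); cv2.imwrite("pics/w5.png",im); np.savez("w5.npz",**p)
cv2.imwrite("pics/t5.png",env.read_camera("top"))
h=cv2.cvtColor(im,cv2.COLOR_BGR2HSV)
m=(h[...,0]>8)&(h[...,0]<28)&(h[...,1]>120)&(h[...,2]>60)
for s,c,_ in blobs(m): print(s,c.round(1))
E
```

```text
clock: 6.52
eef_pos: [0.6146, -0.1875, 0.0451]
tool_rot: [-0.243, 0.7, 0.612, 0.275]
wrist_force: [0.3, -0.5, -0.1]
opening: 0.0133
gripper_force: 58.5
shift [0.1228 0.001  0.1124] turn [-0.004 -0.002 -0.001] q [-0.67  0.62  1.66  0.64  1.36 -0.84] t 6.5167 pos [ 0.6146 -0.1875  0.0451] F [ 0.3 -0.5 -0.1]
```

View pics/w5.png

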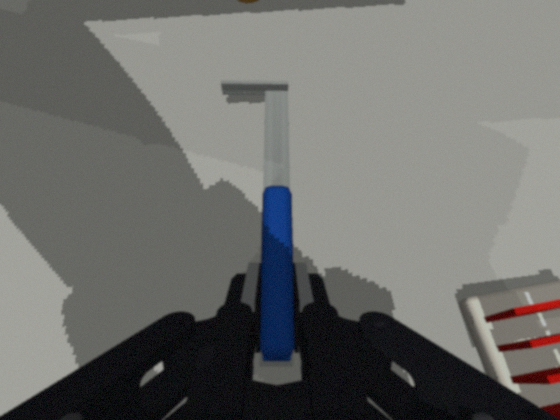

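To row units: 0.125 m is 6.25, 0.11 m is 5.5.

```bash
echo '{"x":[0.2, 0.2, 1.2, 2.2, 3.25, 4.25, 5.25, 6.25, 6.25, 6.25], "y":[0, 0, 0.05, 0.05, 0.05, 0.05, 0.05, 0.05, 0.05, 0.05], "z":[-0.2, -0.2, 0.75, 1.7, 2.65, 3.6, 4.55, 5.5, 5.5, 5.5], "ax":[0, 0, 0, 0, 0, 0, 0, 0, 0, 0], "ay":[0, 0, 0, 0, 0, 0, 0, 0, 0, 0], "az":[0, 0, 0, 0, 0, 0, 0, 0, 0, 0], "finger_gap":[0, 0, 0, 0, 0, 0, 0, 0, 0, 0]}' | python3 steer.py 60; python3 - <<'E'
from cell import env
from h import *
go(env,[.6376,-.0227,.031],43,82.3)
E
```

```text
clock: 7.45
eef_pos: [0.6384, -0.0244, 0.0508]
tool_rot: [-0.243, 0.701, 0.612, 0.276]
wrist_force: [-0.2, -0.4, -0.3]
opening: 0.0135
gripper_force: 58.5
shift [-0.0124 -0.001   0.0155] turn [-0.002 -0.002 -0.002] q [-0.44  0.54  1.77  0.76  1.22 -0.72] t 7.45 pos [ 0.6384 -0.0244  0.0508] F [-0.2 -0.4 -0.3]
```

Careful with the scale: shifts go in units of 20 mm and turns go in units of 0.25 rad. That gives: 0.0155 m is 0.775, 0.0135 m is 0.675.

```bash
echo '{"x":[-0.2, -0.4, -0.55, -0.625, -0.625], "y":[0, 0, 0, 0, 0], "z":[0.25, 0.5, 0.675, 0.775, 0.775], "ax":[0, 0, 0, 0, 0], "ay":[0, 0, 0, 0, 0], "az":[0, 0, 0, 0, 0], "finger_gap":[0, 0, 0, 0, 0]}' | python3 steer.py 60; python3 - <<'E'
from cell import env
from h import *
go(env,[.6146,-.18,.032],43,82.3)
E
```

```text
clock: 7.87
eef_pos: [0.6387, -0.0247, 0.031]
tool_rot: [-0.243, 0.701, 0.611, 0.277]
wrist_force: [-1.3, -1.9, 3.0]
opening: 0.0132
gripper_force: 59.2
shift [-0.1138 -0.0027 -0.1083] turn [-0.001 -0.004 -0.004] q [-0.44  0.57  1.77  0.77  1.2  -0.75] t 7.8667 pos [ 0.6387 -0.0247  0.031 ] F [-1.3 -1.9  3. ]
```

```bash
echo '{"x":[-0.15, -0.45, -0.85, -1.25, -1.65, -2.05, -2.45, -2.85, -3.25, -3.65, -4.05, -4.5], "y":[0, 0, 0, 0, 0, 0, 0, 0, 0, 0, 0, 0], "z":[-0.2, -0.5, -0.85, -1.2, -1.6, -1.95, -2.35, -2.7, -3.1, -3.45, -3.85, -4.25], "ax":[0, 0, 0, 0, 0, 0, 0, 0, 0, 0, 0, 0], "ay":[0, 0, 0, 0, 0, 0, 0, 0, 0, 0, 0, 0], "az":[0, 0, 0, 0, 0, 0, 0, 0, 0, 0, 0, 0], "finger_gap":[0, 0, 0, 0, 0, 0, 0, 0, 0, 0, 0, 0]}' | python3 steer.py 60; python3 - <<'E'
from cell import env
from h import *
go(env,[.6059,-.268,.032],43,82.3)
p=env.camera_params("wrist"); im=env.read_camera("wrist"); cv2.imwrite("pics/w6.png",im)
h=cv2.cvtColor(im,cv2.COLOR_BGR2HSV)
m=(h[...,0]>8)&(h[...,0]<28)&(h[...,1]>120)&(h[...,2]>60)
for s,c,_ in blobs(m): print(s,c.round(1))
E
```

```text
clock: 8.87
eef_pos: [0.6216, -0.1471, 0.0313]
tool_rot: [-0.243, 0.701, 0.611, 0.276]
wrist_force: [0.4, 0.6, -0.6]
opening: 0.013
gripper_force: 58.6
shift [-0.0885  0.0008 -0.0839] turn [-0.001 -0.002 -0.003] q [-0.62  0.62  1.69  0.68  1.31 -0.83] t 8.8667 pos [ 0.6216 -0.1471  0.0313] F [ 0.4  0.6 -0.6]
[213, 84, 41, 40, 1222] [233.8 103. ]
```

The ring sits in the hook (blob at (234,103), just inside the toe). Carry on dragging.

To row units: -0.088 m is -4.4, -0.086 m is -4.3.

```bash
echo '{"x":[-0.4, -0.8, -1.2, -1.6, -2, -2.4, -2.8, -3.2, -3.6, -4, -4.3, -4.4], "y":[0, 0, 0, 0, 0, 0, 0, 0, 0, 0, 0, 0], "z":[-0.35, -0.75, -1.1, -1.5, -1.85, -2.25, -2.65, -3, -3.4, -3.75, -4, -4.15], "ax":[0, 0, 0, 0, 0, 0, 0, 0, 0, 0, 0, 0], "ay":[0, 0, 0, 0, 0, 0, 0, 0, 0, 0, 0, 0], "az":[0, 0, 0, 0, 0, 0, 0, 0, 0, 0, 0, 0], "finger_gap":[0, 0, 0, 0, 0, 0, 0, 0, 0, 0, 0, 0]}' | python3 steer.py 60; echo '{"x":[0.05, 0.1, 0.1], "y":[0, 0, 0], "z":[0.05, 0.1, 0.1], "ax":[0, 0, 0], "ay":[0, 0, 0], "az":[0, 0, 0], "finger_gap":[0, 0, 0]}' | python3 steer.py; python3 - <<'E'
from cell import env
from h import *
go(env,[.6059,-.268,.032],43,82.3)
p=env.camera_params("wrist"); im=env.read_camera("wrist"); cv2.imwrite("pics/w6.png",im)
h=cv2.cvtColor(im,cv2.COLOR_BGR2HSV)
m=(h[...,0]>8)&(h[...,0]<28)&(h[...,1]>120)&(h[...,2]>60)
for s,c,_ in blobs(m): print(s,c.round(1),plane(p,[c],.008))
E
```

```text
clock: 9.92
eef_pos: [0.6052, -0.2674, 0.0315]
tool_rot: [-0.242, 0.701, 0.611, 0.276]
wrist_force: [-0.0, -0.2, -1.1]
opening: 0.0133
gripper_force: 58.8
clock: 10.17
eef_pos: [0.6057, -0.2623, 0.0314]
tool_rot: [-0.243, 0.701, 0.611, 0.276]
wrist_force: [-0.5, -0.5, -1.8]
opening: 0.013
gripper_force: 58.7
shift [-0.0037  0.0009 -0.0043] turn [-0.002 -0.003 -0.003] q [-0.76  0.7   1.57  0.59  1.42 -0.88] t 10.1667 pos [ 0.6057 -0.2623  0.0314] F [-0.5 -0.5 -1.8]
[213, 89, 41, 42, 1246] [233.5 109.3] [[ 0.59528961 -0.12843816  0.008     ]]
```

```bash
echo '{"x":[-0.3, -0.65, -1, -1.35, -1.7, -1.95, -2.05, -1.9, -1.9], "y":[0, 0, 0, 0, 0, 0, 0, 0, 0], "z":[-0.3, -0.65, -0.95, -1.3, -1.65, -1.9, -2, -1.85, -1.85], "ax":[0, 0, 0, 0, 0, 0, 0, 0, 0], "ay":[0, 0, 0, 0, 0, 0, 0, 0, 0], "az":[0, 0, 0, 0, 0, 0, 0, 0, 0], "finger_gap":[0, 0, 0, 0, 0, 0, 0, 0, 0]}' | python3 steer.py; echo '{"x":[0.35, 0.75, 0.75, 0.75, 0.75, 0.75], "y":[0, 0, 0.75, 1.5, 2, 2], "z":[-0.35, -0.75, -0.75, -0.75, -0.75, -0.75], "ax":[0, 0, 0, 0, 0, 0], "ay":[0, 0, 0, 0, 0, 0], "az":[0, 0, 0, 0, 0, 0], "finger_gap":[0, 0, 0, 0, 0, 0]}' | python3 steer.py; python3 - <<'E'
from cell import env
from h import *
s=env.read_state(); go(env,np.r_[s["eef_pos"][:2],.031],43,82.3)
p=env.camera_params("wrist"); np.savez("w7.npz",**p); im=env.read_camera("wrist"); cv2.imwrite("pics/w7.png",im)
h=cv2.cvtColor(im,cv2.COLOR_BGR2HSV)
m=(h[...,0]>8)&(h[...,0]<28)&(h[...,1]>120)&(h[...,2]>60)
for s,c,_ in blobs(m): print(s,c.round(1),plane(p,[c],.008))
E
```

```text
clock: 10.97
eef_pos: [0.5986, -0.3151, 0.0324]
tool_rot: [-0.243, 0.701, 0.611, 0.276]
wrist_force: [-0.3, 0.6, -0.8]
opening: 0.013
gripper_force: 58.7
clock: 11.47
eef_pos: [0.6406, -0.3203, 0.0558]
tool_rot: [-0.241, 0.7, 0.612, 0.276]
wrist_force: [-0.6, -0.1, -1.1]
opening: 0.0132
gripper_force: 58.8
shift [-0.0169 -0.      0.0181] turn [ 0.    -0.001  0.001] q [-0.78  0.77  1.38  0.58  1.51 -0.84] t 11.4667 pos [ 0.6406 -0.3203  0.0558] F [-0.6 -0.1 -1.1]
[161, 118, 39, 37, 1025] [180.5 135.5] [[ 0.5892093  -0.18292787  0.008     ]]
```

View pics/w7.png

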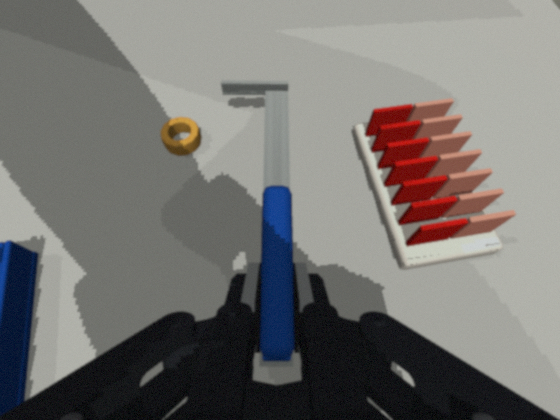

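Ring lies free at (180,135); the probe hangs to its right, between ring and slides. Shift 15 mm more, set the probe down, open and back off along the tool.

To row units: 0.015 m is 0.75, 0.018 m is 0.9.

```bash
echo '{"x":[0, -0.35, -0.6, -0.85, -0.85, -0.85], "y":[0.75, 0.75, 0.75, 0.75, 0.75, 0.75], "z":[0, 0.4, 0.65, 0.9, 0.9, 0.9], "ax":[0, 0, 0, 0, 0, 0], "ay":[0, 0, 0, 0, 0, 0], "az":[0, 0, 0, 0, 0, 0], "finger_gap":[0, 0, 0, 0, 0, 0]}' | python3 steer.py; echo '{"x":[0, 0, 0, 0, 0, 0, 0, 0, 0, 0], "y":[0, 0, 0, 0, 0, 0, 0, 0, 0, 0], "z":[0, 0, 0, 0, -1.5, -3.25, -5, -7, -8, -8], "ax":[0, 0, 0, 0, 0, 0, 0, 0, 0, 0], "ay":[0, 0, 0, 0, 0, 0, 0, 0, 0, 0], "az":[0, 0, 0, 0, 0, 0, 0, 0, 0, 0], "finger_gap":[0.035, 0.035, 0.035, 0.035, 0.035, 0.035, 0.035, 0.035, 0.035, 0.035]}' | python3 steer.py 40; python3 - <<'E'
from cell import env
from h import *
go(env,[.589,-.182,.25],0,82.3)
p=env.camera_params("wrist"); np.savez("w8.npz",**p); im=env.read_camera("wrist"); cv2.imwrite("pics/w8.png",im)
t=env.camera_params("top"); ti=env.read_camera("top")
for P,I in((p,im),(t,ti)):
    h=cv2.cvtColor(I,cv2.COLOR_BGR2HSV)
    m=(h[...,0]>8)&(h[...,0]<28)&(h[...,1]>100)&(h[...,2]>60)
    for s,c,_ in blobs(m,15): print(s,c.round(1),plane(P,[c],.008))
E
```

```text
clock: 12.02
eef_pos: [0.6522, -0.3219, 0.0308]
tool_rot: [-0.245, 0.7, 0.611, 0.277]
wrist_force: [-2.9, 1.8, 8.7]
opening: 0.0129
gripper_force: 59.8
clock: 12.85
eef_pos: [0.6391, -0.436, 0.1511]
tool_rot: [-0.237, 0.702, 0.612, 0.276]
wrist_force: [0.1, -0.7, -0.4]
opening: 0.0352
gripper_force: 0.0
shift [ 0.247  -0.0844  0.0931] turn [ 0.006 -0.746 -0.003] q [-0.88  0.81  1.13  0.53  1.73 -0.8 ] t 12.85 pos [ 0.6391 -0.436   0.1511] F [ 0.1 -0.7 -0.4]
[189, 98, 24, 24, 431] [200.8 109.4] [[ 0.58907053 -0.182915    0.008     ]]
[508, 93, 52, 52, 1934] [536.3 118.6] [[ 0.81201783 -0.59574093  0.008     ]]
[148, 183, 55, 55, 2542] [174.6 210.4] [[0.58516627 0.22447712 0.008     ]]
[347, 208, 12, 12, 79] [352.6 213.2] [[ 0.58749142 -0.18188554  0.008     ]]
[134, 243, 59, 69, 3502] [162.8 276.3] [[0.43535443 0.24461139 0.008     ]]
```

```bash
python3 - <<'E'
from cell import env
from h import *
p=dict(np.load("w8.npz")); t=env.camera_params("top")
print("ring tri",*tri(p,[[200.8,109.4]],t,[[352.6,213.2]]))
im=cv2.imread("pics/w8.png")
for s,c,m in blobs(blue(im),150): print(s,c.round(1),plane(p,[c],.031))
go(env,[.588,-.182,.15],0,172.3)
go(env,[.60,-.35,.20],0,130)
E
```

```text
ring tri [ 0.58819441 -0.18183684  0.00677486] 0.0013344385731578396
[266, 148, 14, 85, 1069] [272.9 190. ] [[ 0.65389318 -0.31145607  0.031     ]]
[0, 168, 118, 126, 11688] [ 54.6 230. ] [[ 0.46278804 -0.32511063  0.031     ]]
shift [ 0.1783 -0.084   0.1608] turn [ 0.587 -0.59  -1.492] q [-0.88  0.81  1.14  0.53  1.73 -0.8 ] t 12.95 pos [ 0.6385 -0.4312  0.1453] F [-0.2  0.8 -0.1]
shift [ 0.0922 -0.0494  0.0116] turn [ 0.311 -0.709 -0.795] q [-0.88  0.81  1.14  0.53  1.73 -0.8 ] t 12.95 pos [ 0.6385 -0.4312  0.1453] F [-0.2  0.8 -0.1]
```

View pics/w8.png

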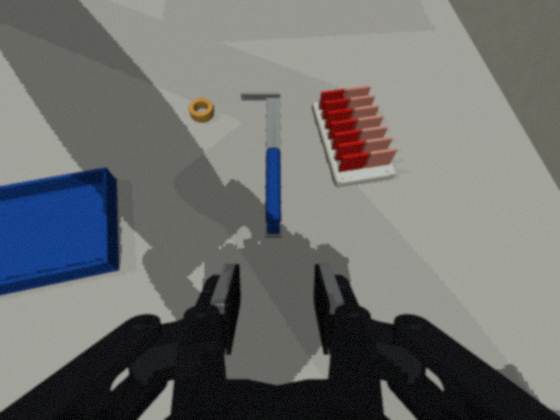

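The probe lies flat (handle at (273,190)), the ring is free at (201,109) about 30 mm from the toe. Turn the hand upright, jaws along world y, and go over the ring.

To row units: 0.178 m is 8.9, 0.16 m is 8, -1.49 rad is -5.96.

```bash
echo '{"x":[4.6, 4.6, 4.6, 4.6, 4.6, 4.6, 4.6, 4.6, 4.6, 8.9, 8.9, 8.9], "y":[-2.5, -2.5, -2.5, -2.5, -2.5, -2.5, -2.5, -2.5, -2.5, -4.2, -4.2, -4.2], "z":[0.6, 0.6, 0.6, 0.6, 0.6, 0.6, 0.6, 0.6, 0.6, 8, 8, 8], "ax":[1.24, 1.24, 1.24, 1.24, 1.24, 1.24, 1.24, 1.24, 1.24, 2.348, 2.348, 2.348], "ay":[-2.84, -2.84, -2.84, -2.84, -2.84, -2.84, -2.84, -2.84, -2.84, -2.36, -2.36, -2.36], "az":[-3.2, -3.2, -3.2, -3.2, -3.2, -3.2, -3.2, -3.2, -3.2, -5.96, -5.96, -5.96], "finger_gap":[0.045, 0.045, 0.045, 0.045, 0.045, 0.045, 0.045, 0.045, 0.045, 0.045, 0.045, 0.045]}' | python3 steer.py; python3 - <<'E'
from cell import env
from h import *
go(env,[.588,-.182,.12],0,172.3)
E
```

```text
clock: 13.95
eef_pos: [0.5892, -0.2261, 0.161]
tool_rot: [-0.002, 0.24, 0.971, 0.001]
wrist_force: [1.1, 0.8, -0.4]
opening: 0.0448
gripper_force: 0.0
shift [0.0215 0.0383 0.0412] turn [ 0.002 -0.004 -0.351] q [-0.53  0.28  1.76  0.    1.11 -1.61] t 13.95 pos [ 0.5892 -0.2261  0.161 ] F [ 1.1  0.8 -0.4]
```

```bash
echo '{"x":[1.05, 1.05, 1.05, 1.05, 1.05], "y":[1.9, 1.9, 1.9, 1.9, 1.9], "z":[2.05, 2.05, 2.05, 2.05, 2.05], "ax":[0, 0, 0, 0, 0], "ay":[0, 0, 0, 0, 0], "az":[-1.4, -1.4, -1.4, -1.4, -1.4], "finger_gap":[0.045, 0.045, 0.045, 0.045, 0.045]}' | python3 steer.py; python3 - <<'E'
from cell import env
from h import *
p=env.camera_params("wrist"); im=env.read_camera("wrist"); cv2.imwrite("pics/w9.png",im); np.savez("w9.npz",**p)
t=env.camera_params("top")
h=cv2.cvtColor(im,cv2.COLOR_BGR2HSV)
m=(h[...,0]>8)&(h[...,0]<28)&(h[...,1]>100)&(h[...,2]>60)
for s,c,_ in blobs(m,15): print(s,c.round(1),plane(p,[c],.008),tri(p,[c],dict(np.load("w8.npz")),[[200.8,109.4]]))
go(env,[.588,-.182,.022],0,172.3)
E
```

```text
clock: 14.37
eef_pos: [0.5895, -0.1845, 0.1214]
tool_rot: [-0.001, 0.072, 0.997, 0.001]
wrist_force: [-0.5, -0.3, -0.5]
opening: 0.045
gripper_force: 0.0
[262, 201, 37, 36, 788] [279.9 218.7] [[ 0.58855331 -0.18115048  0.008     ]] (array([ 0.5889063 , -0.18125754,  0.00642818]), np.float64(0.0002774029312809429))
shift [0.0025 0.003  0.1005] turn [ 0.001 -0.001 -0.01 ] q [-0.47  0.3   1.81  0.    1.03 -1.9 ] t 14.4167 pos [ 0.5901 -0.1855  0.1225] F [ 0.2 -0.4  0.3]
```

```bash
echo '{"x":[0.1, 0.1, 0.1, 0.1, 0.1], "y":[0.15, 0.15, 0.15, 0.15, 0.15], "z":[1.75, 3.25, 4.25, 4.6, 4.6], "ax":[0, 0, 0, 0, 0], "ay":[0, 0, 0, 0, 0], "az":[0, 0, 0, 0, 0], "finger_gap":[0.045, 0.045, 0.045, 0.045, 0.045]}' | python3 steer.py 40; python3 - <<'E'
from cell import env
from h import *
go(env,[.5888,-.1813,.021],0,172.3)
E
```

```text
clock: 14.83
eef_pos: [0.5878, -0.1829, 0.0295]
tool_rot: [-0.001, 0.072, 0.997, 0.001]
wrist_force: [-1.1, -0.3, -0.0]
opening: 0.0448
gripper_force: 0.0
shift [-0.0008  0.0017  0.0085] turn [ 0.002 -0.003 -0.01 ] q [-0.47  0.43  1.84  0.    0.88 -1.89] t 14.8333 pos [ 0.5878 -0.1829  0.0295] F [-1.1 -0.3 -0. ]
```

To row units: 0.0085 m is 0.425, 0.005 m is 0.25.

```bash
echo '{"x":[-0.05, -0.05, -0.05, -0.05, -0.05, -0.05, -0.05, -0.05], "y":[0.1, 0.1, 0.1, 0.1, 0.1, 0.1, 0.1, 0.1], "z":[0.25, 0.425, 0.425, 0.425, 0.425, 0.425, 0.425, 0.425], "ax":[0, 0, 0, 0, 0, 0, 0, 0], "ay":[0, 0, 0, 0, 0, 0, 0, 0], "az":[0, 0, 0, 0, 0, 0, 0, 0], "finger_gap":[0.045, 0.045, 0.02, 0.02, 0.02, 0.02, 0.02, 0.02]}' | python3 steer.py 40; python3 - <<'E'
from cell import env
from h import *
go(env,[.5888,-.1813,.15],0,172.3)
E
```

```text
clock: 15.5
eef_pos: [0.5915, -0.1817, 0.0245]
tool_rot: [0.002, 0.071, 0.997, -0.0]
wrist_force: [-0.0, 0.7, 5.4]
opening: 0.0252
gripper_force: 39.8
shift [ 0.0023  0.     -0.1255] turn [-0.     0.003 -0.008] q [-0.46  0.44  1.84  0.    0.86 -1.89] t 15.5 pos [ 0.5915 -0.1817  0.0245] F [-0.   0.7  5.4]
```

To row units: -0.08 m is -4, -0.05 m is -2.5.

```bash
echo '{"x":[0, 0, 0, 0, 0], "y":[0, 0, 0, 0, 0], "z":[-1, -2.5, -4, -4, -4], "ax":[0, 0, 0, 0, 0], "ay":[0, 0, 0, 0, 0], "az":[0, 0, 0, 0, 0], "finger_gap":[0.02, 0.02, 0.02, 0.02, 0.02]}' | python3 steer.py; python3 - <<'E'
from cell import env
from h import *
p=env.camera_params("wrist"); im=env.read_camera("wrist"); cv2.imwrite("pics/w10.png",im)
cv2.imwrite("pics/w10c.png",cv2.resize(im[120:420,130:430],(600,600),interpolation=cv2.INTER_CUBIC))
cv2.imwrite("pics/t10.png",env.read_camera("top"))
h=cv2.cvtColor(im,cv2.COLOR_BGR2HSV)
m=(h[...,0]>8)&(h[...,0]<28)&(h[...,1]>100)&(h[...,2]>60)
for s,c,_ in blobs(m,15): print(s,c.round(1))
go(env,[.436,-.313,.15],0,172.3)
E
```

```text
clock: 15.92
eef_pos: [0.5916, -0.182, 0.1054]
tool_rot: [0.003, 0.071, 0.997, -0.001]
wrist_force: [-0.1, -0.1, -0.2]
opening: 0.0249
gripper_force: 39.4
[250, 246, 55, 60, 2107] [276.8 276.3]
shift [ 0.1332 -0.1525 -0.0481] turn [ 0.001 -0.001 -0.008] q [-0.46  0.32  1.83  0.    1.   -1.89] t 16.0167 pos [ 0.5895 -0.1809  0.102 ] F [-0.6  0.7 -1.3]
```

View pics/w10c.png

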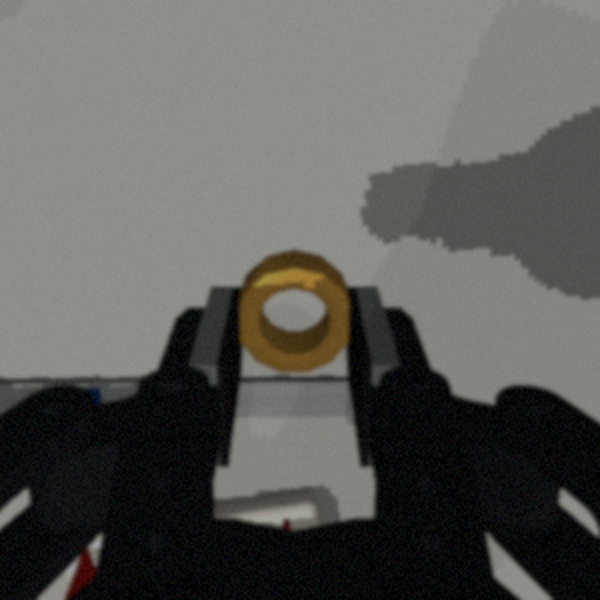

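The ring is held flat between the pads. Check the tray corners in two views and go.

```bash
python3 - <<'E'
from cell import env
from h import *
np.set_printoptions(precision=4,suppress=True)
p=dict(np.load("w3.npz")); t=env.camera_params("top")
print(tri(p,[[143,176]],t,[[389,254.5]]),tri(p,[[156,284]],t,[[436,252]]))
im=cv2.imread("pics/top0.png"); h=cv2.cvtColor(im,cv2.COLOR_BGR2HSV); m=(h[...,0]>100)&(h[...,0]<135)&(h[...,1]>110)
b=[x for x in blobs(m,300) if x[0][0]>370 and x[0][1]>240][0]; r=cv2.minAreaRect(np.argwhere(b[2])[:,::-1].astype(np.float32))
q=plane(t,cv2.boxPoints(r),.024); print(b[0],q,q.mean(0),[np.linalg.norm(q[i]-q[i-1]) for i in(1,2)])
go(env,np.r_[q.mean(0)[:2],.11],0,172.3)
E
```

```text
(array([ 0.4972, -0.2607,  0.0208]), np.float64(6.09468073191415e-05)) (array([ 0.5084, -0.362 ,  0.0196]), np.float64(0.007115053491402289))
[389, 253, 51, 62, 2570] [[ 0.496  -0.259   0.024 ]
 [ 0.5066 -0.359   0.024 ]
 [ 0.3764 -0.3686  0.024 ]
 [ 0.3657 -0.2699  0.024 ]] [ 0.4362 -0.3141  0.024 ] [np.float64(0.10053585689086682), np.float64(0.130499523455561)]
shift [ 0.1328 -0.1537 -0.0081] turn [ 0.001 -0.001 -0.008] q [-0.46  0.32  1.83  0.    1.   -1.89] t 16.0167 pos [ 0.5895 -0.1809  0.102 ] F [-0.6  0.7 -1.3]
```

```bash
echo '{"x":[1.35, 2.65, 4, 5.35, 6.65, 6.65, 6.65], "y":[-1.55, -3.05, -4.6, -6.15, -7.7, -7.7, -7.7], "z":[-0.4, -0.4, -0.4, -0.4, -0.4, -0.4, -0.4], "ax":[0, 0, 0, 0, 0, 0, 0], "ay":[0, 0, 0, 0, 0, 0, 0], "az":[0, 0, 0, 0, 0, 0, 0], "finger_gap":[0.02, 0.02, 0.02, 0.02, 0.02, 0.02, 0.02]}' | python3 steer.py; python3 - <<'E'
from cell import env
from h import *
go(env,[.4362,-.3141,.0285],0,172.3)
E
```

```text
clock: 16.6
eef_pos: [0.4345, -0.3153, 0.1089]
tool_rot: [-0.001, 0.074, 0.997, 0.002]
wrist_force: [0.2, -0.2, -1.6]
opening: 0.025
gripper_force: 39.5
shift [-0.0017  0.0012  0.0804] turn [ 0.003 -0.002 -0.013] q [-0.82  0.15  2.02  0.    0.98 -2.24] t 16.6 pos [ 0.4345 -0.3153  0.1089] F [ 0.2 -0.2 -1.6]
```

To row units: 0.079 m is 3.95, 0.076 m is 3.8.

```bash
echo '{"x":[0, 0, 0, 0, 0, 0, 0], "y":[0, 0, 0, 0, 0, 0, 0], "z":[1.5, 2.75, 3.5, 3.8, 3.95, 3.95, 3.95], "ax":[0, 0, 0, 0, 0, 0, 0], "ay":[0, 0, 0, 0, 0, 0, 0], "az":[0, 0, 0, 0, 0, 0, 0], "finger_gap":[0.02, 0.02, 0.02, 0.02, 0.02, 0.02, 0.02]}' | python3 steer.py; python3 - <<'E'
from cell import env
from h import *
go(env,[.4362,-.3141,.0285],0,172.3)
E
```

```text
clock: 17.18
eef_pos: [0.4378, -0.3149, 0.0327]
tool_rot: [0.001, 0.071, 0.997, -0.0]
wrist_force: [0.1, 0.2, 0.9]
opening: 0.0248
gripper_force: 39.5
shift [0.0018 0.0006 0.0042] turn [-0.     0.002 -0.007] q [-0.81  0.28  2.04  0.    0.82 -2.24] t 17.1833 pos [ 0.4378 -0.3149  0.0327] F [0.1 0.2 0.9]
```

To row units: 0.002 m is 0.1, 0.001 m is 0.05.

```bash
echo '{"x":[0, 0, 0, 0], "y":[0, 0, 0, 0], "z":[0.05, 0.1, 0.1, 0.1], "ax":[0, 0, 0, 0], "ay":[0, 0, 0, 0], "az":[0, 0, 0, 0], "finger_gap":[0.02, 0.02, 0.02, 0.02]}' | python3 steer.py; echo '{"x":[0, 0, 0, 0], "y":[0, 0, 0, 0], "z":[0.05, 0.075, 0.075, 0.075], "ax":[0, 0, 0, 0], "ay":[0, 0, 0, 0], "az":[0, 0, 0, 0], "finger_gap":[0.02, 0.02, 0.02, 0.02]}' | python3 steer.py
```

```text
clock: 17.52
eef_pos: [0.4372, -0.3151, 0.0305]
tool_rot: [0.001, 0.071, 0.997, -0.0]
wrist_force: [0.7, 0.1, -0.3]
opening: 0.0252
gripper_force: 39.5
clock: 17.85
eef_pos: [0.437, -0.315, 0.0286]
tool_rot: [0.001, 0.071, 0.997, 0.0]
wrist_force: [0.1, 0.1, 0.2]
opening: 0.0245
gripper_force: 39.5
```

```bash
for i in 1 2 3 4 5 6; do :; done; echo '{"x":[0, 0, 0], "y":[0, 0, 0], "z":[0.05, 0.05, 0.05], "ax":[0, 0, 0], "ay":[0, 0, 0], "az":[0, 0, 0], "finger_gap":[0.02, 0.02, 0.02]}' | python3 steer.py | sed -n '2p;4p'; echo '{"x":[0, 0, 0], "y":[0, 0, 0], "z":[0.05, 0.05, 0.05], "ax":[0, 0, 0], "ay":[0, 0, 0], "az":[0, 0, 0], "finger_gap":[0.02, 0.02, 0.02]}' | python3 steer.py | sed -n '2p;4p'
```

```text
eef_pos: [0.437, -0.315, 0.0285]
wrist_force: [-2.6, 2.5, 6.1]
eef_pos: [0.4371, -0.315, 0.0284]
wrist_force: [-4.0, 3.3, 12.8]
```

Contact at 0.0285 as expected. Ease off, open, retreat.

To row units: -0.13 m is -6.5, -0.09 m is -4.5.

```bash
echo '{"x":[0, 0, 0, 0, 0, 0, 0, 0, 0, 0, 0, 0], "y":[0, 0, 0, 0, 0, 0, 0, 0, 0, 0, 0, 0], "z":[-0.075, -0.075, -0.075, -0.075, -0.075, -0.075, -0.075, -0.075, -1, -2.5, -4.5, -6.5], "ax":[0, 0, 0, 0, 0, 0, 0, 0, 0, 0, 0, 0], "ay":[0, 0, 0, 0, 0, 0, 0, 0, 0, 0, 0, 0], "az":[0, 0, 0, 0, 0, 0, 0, 0, 0, 0, 0, 0], "finger_gap":[0.02, 0.024, 0.028, 0.032, 0.038, 0.04, 0.04, 0.04, 0.04, 0.04, 0.04, 0.04]}' | python3 steer.py 20; echo '{"x":[1, 1, 1, 1], "y":[0, 0, 0, 0], "z":[-2, -3, -3, -3], "ax":[0, 0, 0, 0], "ay":[0, 0, 0, 0], "az":[0, 0, 0, 0], "finger_gap":[0.04, 0.04, 0.04, 0.04]}' | python3 steer.py; python3 - <<'E'
from cell import env
from h import *
p=env.camera_params("wrist"); im=env.read_camera("wrist"); t=env.read_camera("top")
h=cv2.cvtColor(im,cv2.COLOR_BGR2HSV); m=(h[...,0]>8)&(h[...,0]<28)&(h[...,1]>100)&(h[...,2]>60)
for s,c,_ in blobs(m,15): print(s,c.round(1),plane(p,[c],.012))
cv2.imwrite("pics/end.png",np.hstack([cv2.resize(im,(400,300)),cv2.resize(t[80:350,100:460],(400,300))]))
E
```

```text
clock: 19.35
eef_pos: [0.436, -0.3141, 0.1567]
tool_rot: [-0.001, 0.071, 0.997, 0.001]
wrist_force: [0.1, -1.1, 0.8]
opening: 0.0402
gripper_force: 0.0
clock: 19.68
eef_pos: [0.4175, -0.3128, 0.2185]
tool_rot: [0.002, 0.071, 0.997, -0.001]
wrist_force: [-0.0, -1.0, -1.3]
opening: 0.0397
gripper_force: 0.0
[265, 195, 26, 26, 372] [277.8 207.8] [[ 0.4347153  -0.31408443  0.012     ]]
```

View pics/end.png

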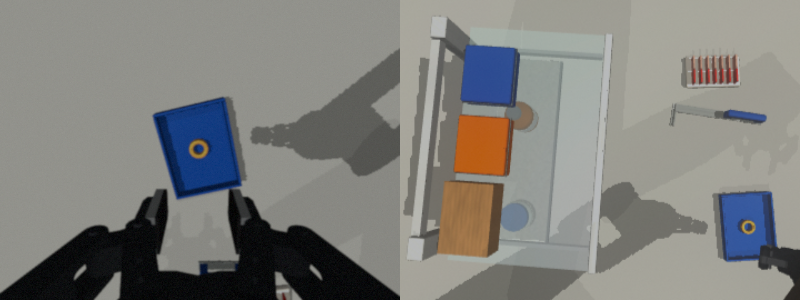

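The ring lies flat in the tray, the probe is flat on the open bench, and the rack, bottle, jar and slides look as they were.

```bash
python3 -c "
from cell import env
print(env.job_done())"
```

```text
the job is handed in; nothing more can be done
None
```

The job is handed in at about 20 s on the clock: the ring was hooked out and set down in the blue tray, the probe is lying flat on the open bench, and the final pictures show the rack, bottle, jar and slides where they were.

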